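Draw the board tray out of the preheater

TASK

A jar of flux stands in front of the preheater tray that carries the circuit board: with the fingers, first push it sideways along the bench, upright, until it is completely clear of that tray's path. Then hook a fingertip behind that tray's upright lip and draw the tray out along its rail all the way to its stop, leaving the spare tray shut. Grip and lift nothing, do not press on the front face of the board tray's lip, keep off the board itself, do not let the drawn tray shove the jar, and leave everything else on the bench where it is.

Things in the scene. Friction and masses are not known exactly. Their poses are not given: they have to be found in the camera images.
- board_tray (a joint): how far the tray with the circuit board is drawn out, m: 0 fully in, 0.09 at its end stop; starts at 0 to 0.012. It slides along its own -x (out of the hood, roughly towards the robot), level, with about 2 N of friction and a little damping, and stays where it is left.
- board_tray_lip_top (a point): middle of the top edge of the REAR face of the board tray's upright front lip; moves with the tray. Axes: x along the rail into the hood (drawn out to -x), y along the lip, z up. The tray is a flat aluminium slide 110 mm wide, 200 mm long, its floor's top 14 mm above the bench. Behind the lip's rear face lie 57 mm of bare floor before the board begins.
- board_tray_lip: the rear half of the board tray's lip, with the face to hook behind. The whole lip is an upright aluminium plate 100 mm wide, 8 mm thick, up to 55 mm above the bench. Origin: middle of the lip's front face, at bench height; axes as board_tray_lip_top
- board_tray_front: the front half of the thickness of the same lip, whose face looks away from the hood, not to be pressed (same origin and axes)
- board: the green circuit board, 120 x 90 mm, screwed into the board tray, top about 22 mm and its parts up to 29 mm above the bench; its edge nearest the lip lies 57 mm behind the lip's rear face; its rear half is under the hood at the start (origin as board_tray_lip)
- spare_tray (a joint): how far the empty tray is drawn out, m; starts at 0 and stays shut
- spare_tray_lip_top (a point): the same point on the empty spare tray, which is otherwise just like the board tray and lies beside it, centres 132 mm apart; which of the two lies left or right varies
- dock: the preheater dock, fixed to the bench: a grey base with three low dividing walls (50 mm high) along the trays and a white hood over its rear. Origin on the bench, midway between the two shut trays' lip front faces; x runs into the hood. Base from x = 40 to 235 mm, 282 mm wide; hood from x = 125 to 235 mm, its top 72 mm above the bench
- flux_jar_center (a point): the flux jar, white with a black cap, 110 to 230 g, an upright cylinder 52 mm in diameter and 50 mm high; it starts about 50 to 80 mm (its centre) in front of the board tray's lip, near the tray's middle line; this point is its centre, 25 mm above the bench; z along its axis
- parts_case: small grey plastic case 50 x 70 x 22 mm lying on the hood, bystander (origin: centre of its underside)
- screwdriver: screwdriver 160 mm long lying on the bench at one side of the dock, bystander (origin under its middle)
- cleaner_can: aluminium can 44 mm in diameter, 60 mm high, standing at the other side of the dock, bystander (origin: centre of its underside)
- multimeter: grey hand-held meter 150 x 80 x 35 mm lying face up, bystander (origin: centre of its underside)
- screw_dish: open blue dish 90 x 70 x 25 mm, bystander (origin: centre of its underside)
- brush: brush 160 mm long lying on the bench, bystander (origin under its middle)
- tape_roll: empty-cored roll of brown tape lying flat, 90 mm outside and 60 mm inside diameter, 24 mm high, bystander (origin: centre of its underside)
- flux_jar: the same jar; origin at the centre of its underside
Mind the look-alikes: they are no part of the job. Of the things like the flux_jar, leave any that is green or yellow; of the rest the larger one is meant.

How it is judged (in metres and radians):
On the way, in this order (a step that is already met when the one before it is completed fails the run):
1. the jar has been pushed aside, upright and clear of the board tray's path, with the tray still in ((y of flux_jar_center in the frame of board_tray_lip_top above 0.082 m or y of flux_jar_center in the frame of board_tray_lip_top below -0.082 m) and angle between flux_jar_center's own z axis and vertical below 0.15 rad and height (world z) of flux_jar_center between 0.018 and 0.032 m and value of joint board_tray below 0.025 m), for 0.2 s.
2. the tray is being drawn by a finger behind its lip (value of joint board_tray above 0.035 m and contact force between the fingers and board_tray_lip above 0.5 N), for 0.04 s.
At the end, for the whole second after the job is handed in: The board tray is drawn out to its stop (at least 82 of its 90 mm), the spare tray is shut (within 10 mm), and the jar stands upright on the bench with its centre at least 82 mm to the side of the board tray's middle line (value of joint board_tray above 0.082 m and value of joint spare_tray below 0.01 m and (y of flux_jar_center in the frame of board_tray_lip_top above 0.082 m or y of flux_jar_center in the frame of board_tray_lip_top below -0.082 m) and angle between flux_jar_center's own z axis and vertical below 0.15 rad and height (world z) of flux_jar_center between 0.018 and 0.032 m); the robot touches nothing.
It fails at once if the jar is lifted off the bench or tipped over (height (world z) of flux_jar_center above 0.037 m or angle between flux_jar_center's own z axis and vertical above 0.5 rad).
It fails at once if the board tray shoves the jar (contact force between board_tray_front and flux_jar above 2 N).
It fails at once if the lip is pinched or pressed on its front face (contact force between the fingers and board_tray_front above 3 N).
It fails at once if the circuit board is pressed (contact force between the fingers and board above 2 N).
It fails at once if a bystander is moved or the spare tray drawn out (value of joint spare_tray above 0.02 m or distance of parts_case from where it was at the start of the episode above 0.02 m or distance of any of screwdriver, cleaner_can, multimeter, screw_dish, brush, tape_roll from where it was at the start of the episode above 0.03 m).
It also fails if it takes over 54 s, if anything falls off the work surface, if the arm or the gripper's body presses on something with over 40 N, if the wrist force passes 120 N, or if a joint passes its speed limit or range.

ROBOT

A 6-joint arm with a two-finger parallel gripper is mounted at the origin on the work surface. World frame = base frame: x ahead of the robot, y to its left, z up, the work surface at z = 0. Lengths are in mm, angles in rad, forces in N, time in s.
With the tool pointing down it reaches from about 375 to 975 mm from the base axis. Payload 3.8 kg.
Tool frame: the origin (TCP) lies on the centre line of the jaws, within the pads' length; the fingertips stand env.tip_extent ahead of it and the grasp point (between the pads) lies 8 mm behind it (env.tip_extent is the distance from the TCP to the fingertips, in mm); x points along the fingers, z is the direction in which the jaws open and shut, and the axes are right-handed (so a half turn about x gives the same grasp; the last joint's range is limited). The gripper opens to 88 mm and grips with 3 to 60 N. Pads are 18 mm wide; open, the fingers measure 123 mm over their backs; the gripper's body (75 mm by 187 mm) begins 45 mm behind the grasp point.
Start: joints at [1.208, 0.264, 1.604, -0, 1.274, -0.037], TCP at [216.043, 639.487, 249.706] pointing down, gripper open.
Joint ranges: [-2.63, 2.63], [-0.94, 2.18], [0.31, 2.57], [-1.31, 4.45], [0, 2.66], [-2.55, 2.55]. Speed limits (rad/s): [2.57, 2.57, 3.14, 3.14, 3.14, 3.14].

INTERFACE

Orientations are given as a 3x3 rotation matrix whose columns are the frame's x, y, z axes.
In Python, from plant import env gives the robot as it stands. Calls block until the motion is done:
- env.move_to(position, orientation): joint-space move of the TCP to a pose.
- env.move_l(position, orientation=None, max_speed=150, until_force=None): straight line of the TCP; orientation=None keeps the orientation; max_speed is the mean speed in mm/s. With until_force (N) it stops when the force on the tool has changed by that much, and returns True; else False.
- env.set_joints(angles): joint-space move.
- env.gripper_open() and env.close_gripper(): open the fingers fully, or close them until they stop; the grip force is fixed at half the most.
- env.sleep(seconds).
- env.solve_ik(position, orientation): joint angles nearest the present ones, or None.
- env.sense(): the state.
- env.get_image(name): name is "scene" or "top" or "wrist"; returns a dict with "pixels" (400x640x3 uint8, red, green, blue), "fx", "fy", "cx", "cy" (pixels), "dist" ([k1, k2, p1, p2, k3] as OpenCV has them; the pictures are not rectified), "eye" and "attitude" of the camera in the world; the wrist camera has in their place "tool_from_camera" (4x4, takes a point from camera to tool coordinates, whose origin is the TCP and whose axes are the tool frame's). Camera axes: x right, y up, looking along -z (the intrinsics and any distortion apply to the point x, -y, -z); pixel columns grow to the right and rows downward; lengths in mm; the calibration is good to about 2 mm. A picture is of the moment at which its call begins: read the wrist's pose just before it. There is no depth.
A pose or a line that the arm cannot do raises env.Unreachable and nothing moves.
- env.hand_in(): hands the job in, once; it reports no verdict.
The state is a dict: "t": time; "q": joint angles; "dq": joint speeds; "tau": joint torques, N m; "position": TCP position; "ee_rot": TCP orientation; "contact_force": force on the tool from outside, world axes, zero at the start; "moment": the same for the moment, N m; "gripper_width": finger opening in mm.
Only numpy, scipy, OpenCV 4.12 (cv2) and the standard library are available. Lean on these libraries where they do the work, as an engineer would, in place of code of your own. Each camera call takes 0.05 s, during which the arm holds its last target. There are 200 camera calls.

## Working session

There is one attempt and no reset: what is moved stays moved. The work goes in short steps, each a Python script; the robot and the scene stay as the last script left them, time stands still between calls to the robot, and variables do not carry over. Pictures are saved under pics/ and viewed, about 8 in all and at most 12, crops included, and the job is handed in when it is done.

```bash
mkdir -p pics; ls
python3 - <<'E'
from plant import env
import cv2,numpy as np,pickle
d={}
for n in ("top","scene"):
    i=env.get_image(n); d[n]=i
    cv2.imwrite(f"pics/{n}0.png",i["pixels"][:,:,::-1])
    print(n,{k:np.round(v,4).tolist() for k,v in i.items() if k!="pixels"})
pickle.dump(d,open("im0.pkl","wb"))
s=env.sense(); print(s["t"],s["position"],s["ee_rot"],env.tip_extent,s["gripper_width"])
E
```

```text
pics
top {'fx': 455.9455, 'fy': 455.9455, 'cx': 318.672, 'cy': 203.6336, 'dist': [-0.1274, 0.0, 0.0, 0.0, 0.0], 'eye': [458.8413, -25.0363, 1450.7117], 'attitude': [[0.0212, 0.9964, -0.0822], [-0.9996, 0.0198, -0.0181], [-0.0164, 0.0826, 0.9965]]}
scene {'fx': 443.4078, 'fy': 443.4078, 'cx': 323.6884, 'cy': 200.6795, 'dist': [-0.0543, 0.0, 0.0, 0.0, 0.0], 'eye': [1414.0728, 297.0654, 978.1999], 'attitude': [[-0.3386, -0.6678, 0.6629], [0.9408, -0.2281, 0.2507], [-0.0162, 0.7086, 0.7055]]}
0.1 [215.81607044 638.93348589 248.55348658] [[-7.38859918e-04 -9.47392815e-01  3.20072348e-01]
 [-1.81686447e-03  3.20073179e-01  9.47391080e-01]
 [-9.99998077e-01  1.18461218e-04 -1.95777359e-03]] 11.0 88.00018872207683
```

View pics/top0.png

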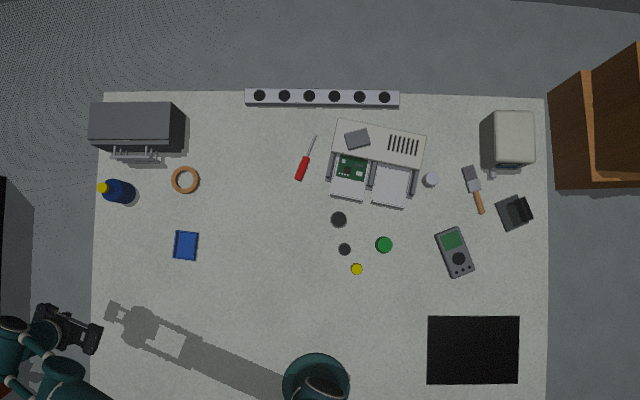

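View pics/scene0.png

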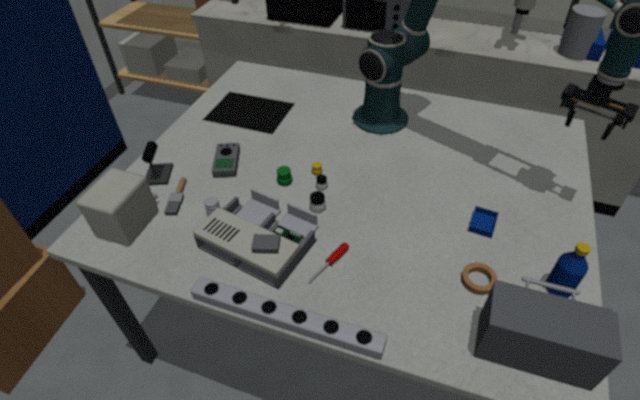

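Top view candidates for the jar are: black-cap (339,219), the largest; black-cap small (345,249); green (384,244); yellow (357,269). By the description I choose (339,219). The board tray is the left one, with the green board at (352,168). The spare tray is at (390,187). I'll check this in one close crop.

```bash
cat > h.py <<'E'
import cv2,numpy as np
def ray(im,u,v,att=None,eye=None):
    K=np.array([[im["fx"],0,im["cx"]],[0,im["fy"],im["cy"]],[0,0,1]])
    p=cv2.undistortPoints(np.array([[[u,v]]],float),K,np.array(im["dist"]))[0,0]
    A=np.array(im["attitude"] if att is None else att); return np.array(im["eye"] if eye is None else eye), A@np.array([p[0],-p[1],-1])
def onz(im,u,v,z,**k):
    e,d=ray(im,u,v,**k); return e+d*(z-e[2])/d[2]
def proj(im,P,att=None,eye=None):
    A=np.array(im["attitude"] if att is None else att);e=np.array(im["eye"] if eye is None else eye)
    c=(np.atleast_2d(P)-e)@A*[1,-1,-1]
    K=np.array([[im["fx"],0,im["cx"]],[0,im["fy"],im["cy"]],[0,0,1]])
    return cv2.projectPoints(c,np.zeros(3),np.zeros(3),K,np.array(im["dist"]))[0][:,0]
E
python3 - <<'E'
import pickle,cv2,numpy as np
from h import *
d=pickle.load(open("im0.pkl","rb")); t=d["top"]["pixels"][:,:,::-1]
c=cv2.resize(t[115:265,300:450],None,fx=4,fy=4,interpolation=cv2.INTER_CUBIC)
cv2.imwrite("pics/c1.png",c)
I=d["top"]
g=cv2.cvtColor(t,cv2.COLOR_BGR2GRAY); m=(g<75).astype(np.uint8)
n,l,st,ce=cv2.connectedComponentsWithStats(m)
for i in range(1,n):
    if 320<ce[i][0]<370 and 205<ce[i][1]<260 and st[i,4]>20: print(ce[i],st[i],onz(I,*ce[i],50).round(1))
for u,v in [(334,120),(427,137),(327,196),(408,209)]: print(u,v,onz(I,u,v,55).round(1),onz(I,u,v,72).round(1))
E
```

```text
[338.25       219.17553191] [331 212  16  16 188] [527.7 -60.8  50. ]
[344.2300885 248.7699115] [339 243  12  12 113] [437.4 -80.8  50. ]
334 120 [837.7 -42.1  55. ] [833.1 -41.9  72. ]
427 137 [ 789.9 -334.3   55. ] [ 785.9 -330.5   72. ]
327 196 [598.1 -24.8  55. ] [596.4 -24.8  72. ]
408 209 [ 562.9 -274.7   55. ] [ 561.6 -271.6   72. ]
```

View pics/c1.png

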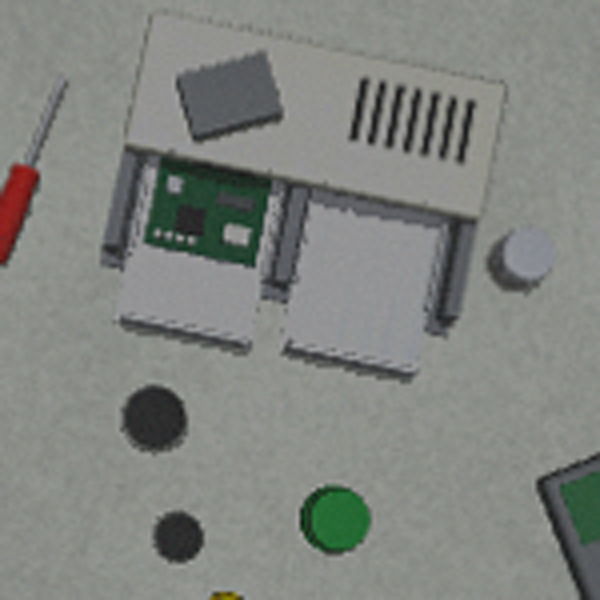

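The crop confirms it. The large black-capped jar is at crop (155,418), in front of the board tray's lip, whose front top edge runs from (121,318) to (251,343). To its left the bench is free, and the screwdriver is well behind it. Next I go above with closed fingers and look from close by.

```bash
cat >> h.py <<'E'
def R(ax):  # tool x down, tool z along ax (world, horizontal)
    z=np.array([ax[0],ax[1],0.])/np.hypot(*ax[:2]); x=np.array([0,0,-1.]); return np.column_stack([x,np.cross(z,x),z])
def wrist(env,name):
    s=env.sense(); im=env.get_image("wrist"); T=np.array(im["tool_from_camera"])
    Rt=np.array(s["ee_rot"]); im["attitude"]=Rt@T[:3,:3]; im["eye"]=np.array(s["position"])+Rt@T[:3,3]
    cv2.imwrite(f"pics/{name}.png",im["pixels"][:,:,::-1]); return im
E
python3 - <<'E'
from plant import env
import pickle
from h import *
I=pickle.load(open("im0.pkl","rb"))["top"]
a=onz(I,300+121/4,115+318/4,55);b=onz(I,300+251/4,115+343/4,55);print(a,b,a-b,np.hypot(*(a-b)[:2]))
env.close_gripper()
yax=np.array([.161,.987]); xax=np.array([.987,-.161])
best=None
for sg in (1,-1):
    q=env.solve_ik([530,-80,320],R(sg*xax)); print(sg,q)
    if q is not None and (best is None or abs(q[5])<best[0]): best=(abs(q[5]),sg)
env.move_to([530,-80,320],R(best[1]*xax))
im=wrist(env,"w1"); pickle.dump(im,open("w1.pkl","wb"))
print(env.sense()["t"],im["eye"],im["attitude"],env.sense()["gripper_width"])
E
```

```text
[602.89191457 -34.74127723  55.        ] [ 585.57561851 -134.95511575   55.        ] [ 17.31629606 100.21383852   0.        ] 101.69890628552358
1 [-1.96284082e-01 -3.74050912e-02  1.80875892e+00 -4.44089210e-16
  1.37023882e+00 -3.45876349e-02]
-1 None
4.225 [541.24119208  -7.24562266 454.92751138] [[ 9.87062581e-01  1.54257323e-01  4.37280237e-02]
 [-1.60332964e-01  9.48105578e-01  2.74570852e-01]
 [ 8.95781345e-04 -2.78029658e-01  9.60572073e-01]] 0.7105248024243198
```

View pics/w1.png

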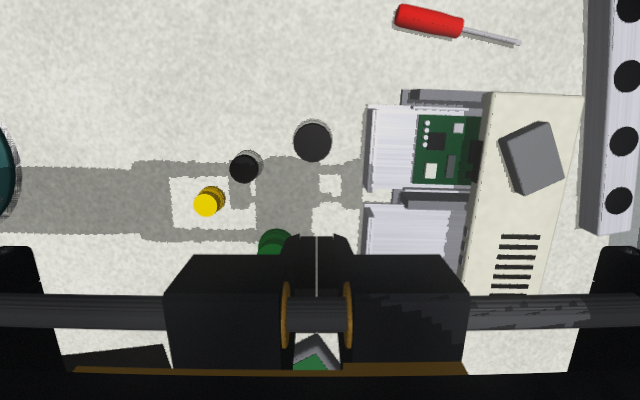

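The wrist view shows the jar's cap at (312,142) and the board tray's lip edge around columns 363–378, rows 105–195. I'll enlarge the lip area and compute the positions.

Run:
```python
import pickle
from h import *
im=pickle.load(open("w1.pkl","rb")); p=im["pixels"][:,:,::-1]
cv2.imwrite("pics/c2.png",cv2.resize(p[80:220,270:430],None,fx=5,fy=5,interpolation=cv2.INTER_CUBIC)[:600])
g=cv2.cvtColor(p,cv2.COLOR_BGR2GRAY); m=(g<70).astype(np.uint8); m[185:]=0
n,l,st,ce=cv2.connectedComponentsWithStats(m)
for i in range(1,n):
    if 225<ce[i][0]<340 and st[i,4]>100: print(ce[i],st[i],onz(im,*ce[i],50).round(1))
a=np.array([602.9,-34.7,55]);b=np.array([585.6,-135,55])
print(proj(im,[a,b,a*[1,1,0],b*[1,1,0]]))
```

```text
[311.99647577 142.06079295] [ 294  123   37   39 1135] [528.4 -57.7  50. ]
[243.72907154 168.49315068] [229 155  30  29 657] [440.4 -76.1  50. ]
[[372.12312512 112.71593541]
 [367.66659225 196.87506977]
 [365.39854686 110.85476414]
 [361.84892626 185.64909609]]
```

View pics/c2.png

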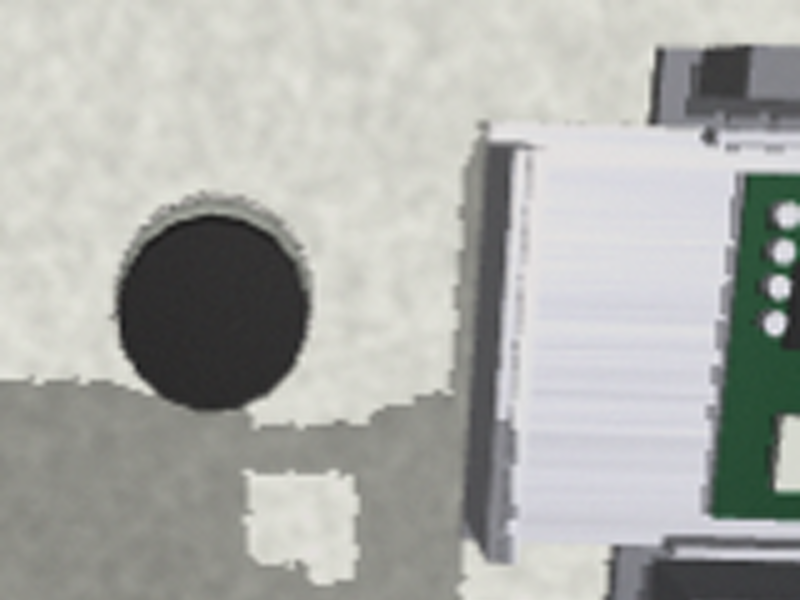

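Positions are good to about 3 mm. The jar is 70 mm in front of the lip and 13 mm left of the tray's middle line. I push it left (+y) to about 105 mm.

```bash
cat >> h.py <<'E'
X=np.array([.986,-.165]); Y=np.array([.165,.986]); LIP=np.array([595.,-83.])  # lip front face, middle
def W(x,y,z): return [*(LIP+x*X+y*Y),z]
E
python3 - <<'E'
from plant import env
import pickle
from h import *
im=pickle.load(open("w1.pkl","rb"))
a=onz(im,373,109,55);b=onz(im,369.5,192.4,55);print(a,b,(a+b)/2,a-b)
Rp=R(X)
env.move_to(W(-70,-47,120),Rp)
print(env.move_l(W(-70,-47,21),max_speed=100,until_force=8))
f0=np.array(env.sense()["contact_force"])
for y in (-20,10,40,72):
    env.move_l(W(-70,y,21),max_speed=45); s=env.sense(); print(y,s["t"],np.round(np.array(s["contact_force"])-f0,2),np.round(s["position"],1))
env.move_l(W(-70,40,21),max_speed=80)
env.move_l(W(-70,40,150),max_speed=150)
I=env.get_image("top"); pickle.dump(I,open("t2.pkl","wb"))
p=I["pixels"][:,:,::-1]; cv2.imwrite("pics/t2.png",cv2.resize(p[115:265,270:450],None,fx=4,fy=4,interpolation=cv2.INTER_CUBIC))
E
```

```text
[604.39983839 -30.68524735  55.        ] [ 588.52303774 -129.63157009   55.        ] [596.46143807 -80.15840872  55.        ] [15.87680065 98.94632274  0.        ]
False
-20 6.95 [ 0.52  0.01 -0.11] [522.6 -90.9  20.9]
10 7.7667 [ 0.16 -0.91 -0.4 ] [527.7 -61.4  21. ]
40 8.5833 [ 0.08 -0.9   0.08] [532.6 -31.7  21. ]
72 9.4417 [0.7  0.09 0.07] [ 5.379e+02 -3.000e-01  2.100e+01]
```

View pics/t2.png

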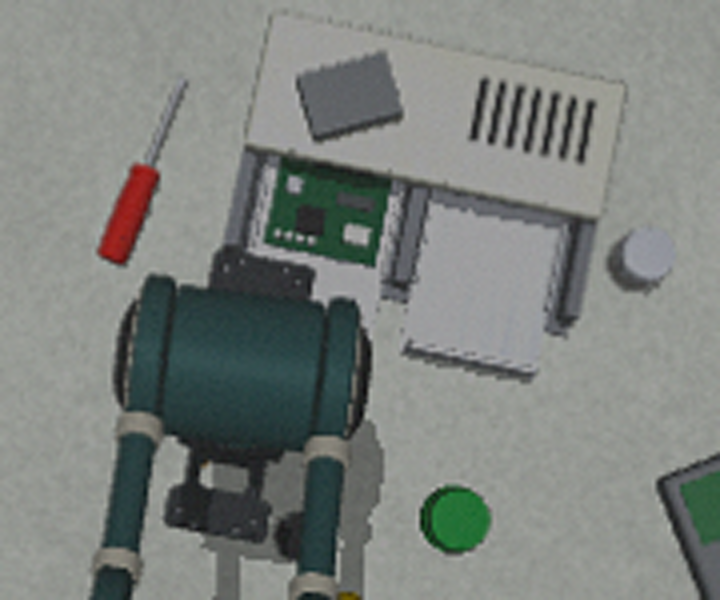

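The arm hides the jar in the top view, so I use the wrist camera from the hook hover position (tool turned 90°).

Run:
```python
from plant import env
import pickle
from h import *
for sg in (1,-1): print(sg,env.solve_ik(W(30,20,300),R(sg*Y)))
env.move_to(W(30,20,300),R(Y))
im=wrist(env,"w2"); pickle.dump(im,open("w2.pkl","wb"))
print(env.sense()["t"],proj(im,[W(0,0,55),W(8,0,55),W(-70,105,50)]))
```

```text
1 [-1.47677917e-01  1.56123778e-01  1.64078075e+00 -4.44089210e-16
  1.34468812e+00 -1.55266778e+00]
-1 [-1.47677917e-01  1.56123778e-01  1.64078075e+00 -4.44089210e-16
  1.34468812e+00  1.58892487e+00]
12.5333 [[297.01850375 136.71129516]
 [297.13338008 143.86776325]
 [393.3593014   71.21872049]]
```

View pics/w2.png

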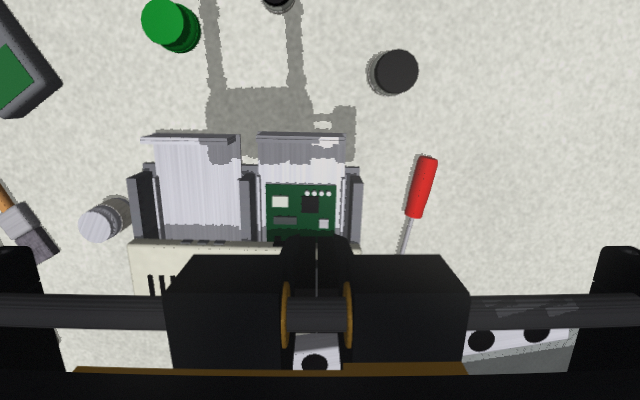

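The jar stands upright at (393,71), exactly where predicted, about 100 mm left of the middle line. The lip is at (259–345, 132–138), about 4 mm further left than I assumed, and the spare tray is shut. Next I hook and draw.

Run:
```python
from plant import env
from h import *
Rh=R(Y); y=4
env.move_to(W(30,y,110),Rh)
hit=env.move_l(W(30,y,36),max_speed=70,until_force=6); s=env.sense(); print("down",hit,s["t"],np.round(s["position"],1))
if hit: env.move_l(W(30,y,110),max_speed=70); raise SystemExit
for x in (15,-5,-30,-55,-90):
    h=env.move_l(W(x,y,36),max_speed=35,until_force=18); s=env.sense()
    print(x,h,round(s["t"],2),np.round(s["contact_force"],1),np.round((np.array(s["position"][:2])-LIP)@X,1))
    if h: break
```

```text
down False 14.525 [625.8 -84.1  36.6]
15 False 15.1 [-0.3 -0.4  0.2] 14.6
-5 False 15.82 [0.1 0.7 0.4] -5.8
-30 False 16.69 [ 0.2 -0.1 -0.5] -30.7
-55 False 17.56 [-0.3 -1.   0.3] -55.7
-90 True 18.13 [ 1.2 -0.2  1.6] -67.9
```

Run:
```python
from plant import env
import pickle
from h import *
px=lambda: np.round((np.array(env.sense()["position"][:2])-LIP)@X,1)
h=env.move_l(W(-80,4,36),max_speed=20,until_force=25); print(h,px(),env.sense()["contact_force"])
x=px(); env.move_l(W(x+13,4,36),max_speed=40); env.move_l(W(x+13,4,130),max_speed=120)
env.move_to(W(0,20,330),R(Y)); s=env.sense(); print(s["t"],s["contact_force"])
im=wrist(env,"w3"); pickle.dump(im,open("w3.pkl","wb"))
print(proj(im,[W(x-17,4,55),W(-70,105,50)]))
```

```text
True -67.7 [ 2.1608613  -0.21393559  0.8600347 ]
20.8083 [-0.48191149  0.44607633 -0.52680818]
[[301.2498653   87.49428374]
 [386.69272482 100.65754653]]
```

View pics/w3.png

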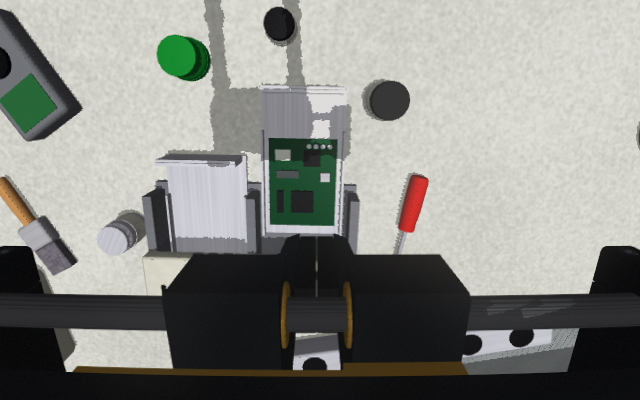

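The board tray is now well out, with its lip at rows 84–90. The spare tray's lip is at row 157, and the jar stands untouched at (389,100). I check the draw numerically before handing in.

Run:
```python
from plant import env
import pickle
from h import *
im=pickle.load(open("w3.pkl","rb"))
f=lambda u,v,z:np.array([(onz(im,u,v,z)[:2]-LIP)@X,(onz(im,u,v,z)[:2]-LIP)@Y]).round(1)
B=f(304,87,55);S=f(202,158,55);J=f(389,100,50)
print("board lip",B,"spare lip",S,"drawn~",S[0]-B[0],"jar",J,"rel y",J[1]-B[1])
if S[0]-B[0]>78 and abs(J[1]-B[1])>85: env.hand_in(); print("handed in",env.sense()["t"])
```

```text
board lip [-85.2   7.2] spare lip [  -2.3 -118.9] drawn~ 82.9 jar [-70.7 107.6] rel y 100.39999999999999
the job is handed in; nothing more can be done
the job is handed in; nothing more can be done
```

The job is handed in and looks complete, though the camera check of how far the tray came out is too rough to settle it.

- **Jar:** I pushed the black-capped flux jar sideways with closed fingers. It stands upright about 100 mm to the left of the board tray's middle line (82 mm needed), with a camera error of about 3 mm.
- **Board tray:** I put a fingertip behind the lip and drew the tray until it met a hard stop. Two separate pulls, at 18 N and 25 N, both stopped at the same place, within 0.2 mm. I then backed the fingers off and raised them clear.
- **Spare tray and bystanders:** The spare tray looks shut, and nothing else appears to have moved in the last wrist picture. The case on the hood and a few outer items were out of that view or partly hidden.
- **Weaker check:** Comparing the two lips in that picture gives about 83 mm drawn, a few mm uncertain. That is less than the stop's 90 mm and barely above the required 82 mm. I relied on the repeated hard stop for the final position.

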